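# Close the coolant pump hatch and draw it tight with its T-handle latch

## Task

The sloping hatch of the wet saw's coolant pump cabinet has been left standing open. Swing it shut without slamming it, press it down against its springy gasket so that the latch can catch, and turn the T-handle clockwise half a turn, right to its stop, so that the hatch is drawn tight against its frame; then let go. Do not knock over or shove the bottles, glasses and tools lying about.

Things in the scene. Friction and masses are not known exactly. Their poses are not given: they have to be found in the camera images.
- pump_cabinet: pale painted steel coolant pump cabinet, 300 x 300 x 229 mm high, fixed. Origin: centre of its underside; its front is its own -x, y left, z up. Front wall 80 mm high; from there a face slopes up and back at 35 deg to the flat top, which carries a round motor cowl (to z 305 mm) and an outlet pipe. The sloping face holds the hatch. The outward normal of the face is (-0.574, 0, 0.819) in its axes
- hatch (a joint): opening angle of the hatch (rad), a steel lid 220 wide x 197 long x 8 mm, 0.3 to 0.5 kg, hinged along its upper far edge; stiff hinge (0.9 N m), so it stays where it is left. It starts at 0.7 to 1.1. About 0.07: it meets the gasket, which pushes back with 55 N m per rad below that. Pressed below 0.025 (about 13 to 17 N at the handle, along its axis) the latch's pawl can pass under the frame's lip; 0: metal to metal
- t_handle (a joint): turn of the T-handle (rad), clockwise seen from outside; 0 to 0.12 at the start, 3.14 at its stop; about 0.2 N m of friction holds it. First the pawl swings with it, reaches the frame's lip at 0.6, is behind it by 1.2 and stops at 1.57; the rest of the turn draws the pawl and the hatch in, to 0 to 0.004. If the hatch was not pressed enough by 0.6 the pawl stays against the lip's edge and the hatch is not drawn: turn back to 0
- t_handle_grip (a point): centre of the T-handle's black bar, 100 mm long, 18 mm wide, 20 mm deep. Axes turn with it: y along the bar towards the end with a small raised rib (cabinet's left at joint 0), z outward along the turning axis, square to the hatch. The bar's centre is 48 mm above the hatch's outer face, 42 mm above the round boss; a 16 mm stem under it. The turning axis crosses the hatch 163 mm from the hinge and 42 mm from its free edge
- hatch_hinge (a point): middle of the hatch's hinge line, level along the cabinet's y, at (0.037, 0, 0.223) m in the cabinet's frame, in the middle of the hatch's thickness. Its axes are the hatch's: x from the free edge to the hinge, y along the hinge, z out of the outer face. A positive hatch angle is a turn about +y (free edge up)
- green_bottle: corked green glass bottle, 72 mm across, 230 mm high, upright beside the cabinet; origin: centre of its underside
- tumbler: clear glass tumbler cut from a bottle, 74 mm across, 100 mm high, upright beside the cabinet; origin: centre of its underside
- grit_jar: white plastic jar with a black cap, 76 mm across, 100 mm high, to one side; origin: centre of its underside
- spanner: steel spanner 180 mm long, lying in front of the cabinet; origin: centre of its underside
- brush: flat cleaning brush with a wooden handle, 190 mm long, lying in front of the cabinet; origin: centre of its underside
- grinding_ring: flat grey grinding ring, 120 mm across, 18 mm high, lying to one side; origin: centre of its underside
- black_mug: black mug, 80 mm across, 90 mm high, at the left; origin: centre of its underside

How it is judged (in metres and radians):
On the way, in this order (a step that is already met when the one before it is completed fails the run):
1. the hatch is swung down onto its gasket, with the latch still turned back (value of joint hatch below 0.08 rad and value of joint t_handle below 0.8 rad), for 0.1 s.
2. the T-handle is turned to its stop and the hatch is drawn tight (value of joint t_handle above 2.95 rad and value of joint hatch below 0.01 rad), for 0.2 s.
At the end, for the whole second after the job is handed in: The hatch stands within 0.01 rad (under 2 mm at its free edge) of metal-to-metal against its frame, and the T-handle has been turned at least 2.95 rad of its 3.14 rad, both staying so with the robot clear (all of step 2); the robot touches nothing.
It fails at once if the hatch slams: falls or is thrown towards its frame faster than 2.5 rad/s (velocity of joint hatch below -2.5 rad/s).
It fails at once if a bottle, glass, jar, mug, tool or ring is shoved more than 40 mm (distance of any of green_bottle, tumbler, grit_jar, black_mug, spanner, brush, grinding_ring from where it was at the start of the episode above 0.04 m).
It fails at once if the bottle, tumbler, jar or mug is tipped more than 0.5 rad (angle between any of green_bottle, tumbler, grit_jar, black_mug's own z axis and vertical above 0.5 rad).
It also fails if it takes over 64 s, if anything falls off the work surface, if the arm or the gripper's body presses on something with over 40 N, if the wrist force passes 120 N, or if a joint passes its speed limit or range.

## Robot

A 6-joint arm with a two-finger parallel gripper is mounted at the origin on the work surface. World frame = base frame: x ahead of the robot, y to its left, z up, the work surface at z = 0. Lengths are in mm, angles in rad, forces in N, time in s.
With the tool pointing down it reaches from about 325 to 875 mm from the base axis. Payload 4.4 kg.
Tool frame: the origin (TCP) lies on the centre line of the jaws, within the pads' length; the fingertips stand ahead of it and the grasp point (between the pads) lies 6 mm ahead of it (ctrl.tcp_to_tips is the z of the fingertips in the tool frame, in mm); z points along the fingers, y is the direction in which the jaws open and shut (so a half turn about z gives the same grasp; the last joint's range is limited). The gripper opens to 85 mm and grips with 20 to 120 N. Pads are 22 mm wide; open, the fingers measure 114 mm over their backs; the gripper's body (76 mm by 85 mm) begins 54 mm behind the grasp point. The pads swing forward as they close: fully open they stand 13 mm farther back than shut.
Start: joints at [1.022, 0.207, 1.542, -0, 1.393, -0.15], TCP at [222.76, 530.1, 256.282] pointing down, gripper open.
Joint ranges: [-2.73, 2.73], [-0.86, 2.22], [0.23, 2.46], [-1.11, 4.25], [0.08, 2.63], [-2.82, 2.82]. Speed limits (rad/s): [2.79, 2.79, 3.14, 3.14, 3.14, 3.14].

## Interface

Orientations are given as a 3x3 rotation matrix whose columns are the frame's x, y, z axes.
In Python, from plant import ctrl, sensors, optics gives the robot as it stands. Calls block until the motion is done:
- ctrl.move_ptp(position, orientation): joint-space move of the TCP to a pose.
- ctrl.move_l(position, rot=None, vel=150, threshold=None): straight line of the TCP; rot=None keeps the orientation; vel is the mean speed in mm/s. With threshold (N) it stops when the force on the tool has changed by that much, and returns True; else False.
- ctrl.set_joints(angles): joint-space move.
- ctrl.gripper_to(opening, force=None): finger opening in mm; force is the grip in N (None keeps the last); returns when the fingers have stopped.
- ctrl.hold(seconds).
- ctrl.solve_ik(position, orientation): joint angles nearest the present ones, or None.
- sensors.read_state(): the state.
- optics.grab_frame(name): name is "side" or "top" or "wrist"; returns (picture, depth): 480x640x3 uint8, red, green, blue; 480x640 float32, mm along the optical axis (not along the pixel's ray), 0 where there is no reading.
- optics.camera_params(name): a dict with "mtx" (3x3 intrinsics, pixels), "R" (3x3) and "t" (3): a world point X has camera coordinates R X + t; the wrist camera has in their place "T_tool_cam" (4x4, takes a point from camera to tool coordinates, whose origin is the TCP and whose axes are the flange's). Camera axes: x right, y down, z forward; pixel columns grow to the right and rows downward; lengths in mm; the calibration is good to about 2 mm. A picture is of the moment at which its call begins: read the wrist's pose just before it. camera_params takes no time and is no camera call.
A pose or a line that the arm cannot do raises ctrl.MotionError and nothing moves.
- ctrl.finish_job(): hands the job in, once; it reports no verdict.
The state is a dict: "t": time; "q": joint angles; "qvel": joint speeds; "tau": joint torques, N m; "eef_pos": TCP position; "eef_rot": TCP orientation; "force": force on the tool from outside, world axes, zero at the start; "wrist_torque": the same for the moment, N m; "grip_width": finger opening in mm.
Only numpy, scipy, OpenCV 4.12 (cv2) and the standard library are available. Lean on these libraries where they do the work, as an engineer would, in place of code of your own. Each camera call takes 0.05 s, during which the arm holds its last target.

## Working session

There is one attempt and no reset: what is moved stays moved. The work goes in short steps, each a Python script; the robot and the scene stay as the last script left them, time stands still between calls to the robot, and variables do not carry over. Pictures are saved under pics/ and viewed, and the job is handed in when it is done.

```bash
ls; mkdir -p pics; python3 - <<'E'
from plant import ctrl,sensors,optics
import cv2,numpy as np
for n in("side","top","wrist"):
    s=sensors.read_state()
    p,d=optics.grab_frame(n); cv2.imwrite(f"pics/{n}0.png",p[:,:,::-1]); np.save(f"pics/{n}0.npy",d)
    print(n,{k:np.round(v,3).tolist() for k,v in optics.camera_params(n).items()},(d>0).mean())
print(s, ctrl.tcp_to_tips)
E
```

```text
pics
side {'mtx': [[606.563, 0.0, 322.0], [0.0, 606.563, 238.51], [0.0, 0.0, 1.0]], 'R': [[-0.838, -0.545, -0.018], [-0.396, 0.632, -0.666], [0.375, -0.551, -0.746]], 't': [459.1, 303.777, 1648.321]} 0.995830078125
top {'mtx': [[488.652, 0.0, 325.198], [0.0, 488.652, 238.045], [0.0, 0.0, 1.0]], 'R': [[0.006, -1.0, -0.001], [-0.987, -0.006, -0.163], [0.163, 0.002, -0.987]], 't': [-6.758, 583.703, 1393.822]} 0.9960123697916666
wrist {'mtx': [[371.888, 0.0, 325.334], [0.0, 371.888, 230.32], [0.0, 0.0, 1.0]], 'T_tool_cam': [[-0.001, -0.946, -0.324, 82.909], [1.0, -0.0, -0.001, -0.133], [0.001, -0.324, 0.946, -117.136], [0.0, 0.0, 0.0, 1.0]]} 0.9959244791666667
{'t': 0.1, 'q': array([ 1.02248389e+00,  2.07384823e-01,  1.54287307e+00,  1.77531628e-05,
        1.39350862e+00, -1.50522073e-01]), 'qvel': array([-0.00028347,  0.00026818, -0.00420047,  0.00136903, -0.00016262,
        0.00059481]), 'tau': array([ 2.74373551e-04, -3.84093189e+01, -2.92550254e+01, -3.46996876e-04,
        4.87024066e-03, -2.65985122e-06]), 'eef_pos': array([222.41336778, 529.52520954, 255.18402368]), 'eef_rot': array([[-9.21917800e-01,  3.87383856e-01, -1.14803316e-03],
       [ 3.87385405e-01,  9.21916016e-01, -1.84607548e-03],
       [ 3.43250319e-04, -2.14666114e-03, -9.99997637e-01]]), 'force': array([-0.26327188, -0.90146039, -0.24079813]), 'wrist_torque': array([ 0.03966722, -0.05161742,  0.04143367]), 'grip_width': 85.20744359554003} 25.0
```

View pics/side0.png

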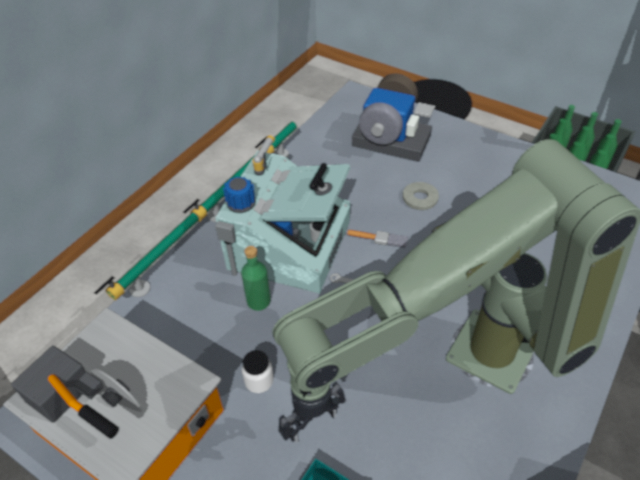

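View pics/top0.png

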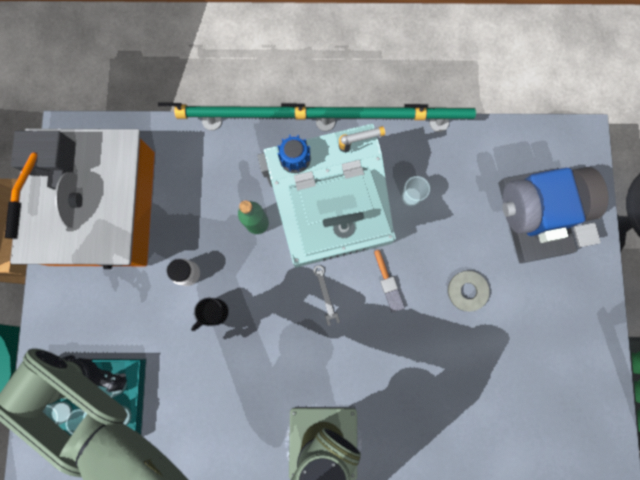

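The side view shows the cabinet at about (285,225) with its hatch open and the T-handle at (320,180). In the top view the cabinet is centred near (330,195), slightly yawed, with the T-bar at (345,220). The bottle is on its left, the tumbler on its right, and the spanner and brush are in front. Next I'll use depth to find the cabinet frame and the hatch plane.

```bash
cat > h.py <<'E'
import numpy as np,cv2
from plant import ctrl,sensors,optics
def cloud(n,d):
    c=optics.camera_params(n); K=c['mtx']; v,u=np.mgrid[:480,:640]
    P=np.stack([(u-K[0,2])/K[0,0]*d,(v-K[1,2])/K[1,1]*d,d],-1)
    if 'R' in c: return (P-np.array(c['t']).reshape(3))@np.array(c['R'])
    s=sensors.read_state();T=c['T_tool_cam'];
    return (P@T[:3,:3].T+T[:3,3])@s['eef_rot'].T+s['eef_pos']
E
python3 - <<'E'
from h import *
d=np.load('pics/top0.npy'); im=cv2.imread('pics/top0.png'); W=cloud('top',d)
for v,u in [(262,290),(240,395),(300,330),(220,345),(212,330),(218,300),(190,310),(190,340),(210,360),(180,370),(152,293),(135,345),(155,320),(240,310),(205,289),(230,350),(188,416),(215,252),(206,246)]:
    print(u,v,np.round(W[v,u]),im[v,u])
# normals clustering in the region
hsv=cv2.cvtColor(im,cv2.COLOR_BGR2HSV)
m=(hsv[...,0]>75)&(hsv[...,0]<95)&(hsv[...,1]>25)&(hsv[...,2]>90)
m[:120]=0;m[280:]=0;m[:,:255]=0;m[:,410:]=0
cv2.imwrite('pics/m.png',cv2.resize(np.hstack([im[110:290,240:440],cv2.cvtColor(m.astype(np.uint8)*255,cv2.COLOR_GRAY2BGR)[110:290,240:440]]),None,fx=2,fy=3)[:600])
Wz=W[...,2]
print(m.sum(),np.histogram(Wz[m],bins=np.arange(-10,400,20)))
E
```

```text
290 262 [518. 103.  -3.] [185 169 159]
395 240 [ 587. -216.    2.] [130 122 110]
330 300 [404. -19.  -1.] [108 102  98]
345 220 [579. -50. 337.] [89 88 76]
330 212 [615. -15. 262.] [199 200 162]
300 218 [601.  61. 254.] [208 210 169]
310 190 [678.  37. 240.] [211 212 172]
340 190 [677. -41. 246.] [212 212 171]
360 210 [620. -91. 266.] [207 207 168]
370 180 [ 706. -119.  238.] [212 213 172]
293 152 [757.  78. 308.] [101  96  95]
345 135 [814. -53. 276.] [137 161 171]
320 155 [776.  12. 232.] [143 142 116]
310 240 [540.  34. 282.] [209 211 170]
289 205 [651.  95. 184.] [229 228 191]
350 230 [565. -65. 286.] [116 112 102]
416 188 [ 745. -280.   21.] [165 159 140]
252 215 [625. 196. 172.] [ 83 103  65]
246 206 [637. 203. 229.] [112 162 211]
11068 (array([  67,   19,   54,   79,  508,  240,  212,  242,  295,  311,  342,
       2171, 2474, 1871, 1853,  123,   87,   78,    0,    0]), array([-10,  10,  30,  50,  70,  90, 110, 130, 150, 170, 190, 210, 230,
       250, 270, 290, 310, 330, 350, 370, 390]))
```

View pics/m.png

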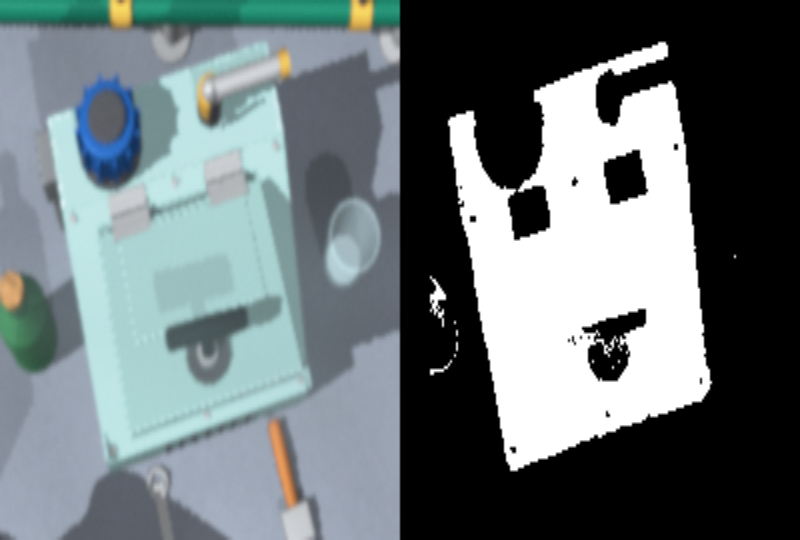

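```bash
cat > fit.py <<'E'
from h import *
d=np.load('pics/top0.npy'); im=cv2.imread('pics/top0.png'); W=cloud('top',d)
reg=np.zeros((480,640),bool); reg[165:262,265:410]=1
hsv=cv2.cvtColor(im,cv2.COLOR_BGR2HSV)
reg&=(hsv[...,0]>75)&(hsv[...,0]<95)&(W[...,2]>205)
idx=np.argwhere(reg); P=W[reg]
rng=np.random.default_rng(0);best=None
for _ in range(500):
    a=P[rng.choice(len(P),3,0)];n=np.cross(a[1]-a[0],a[2]-a[0]);L=np.linalg.norm(n)
    if L<500: continue
    n/=L; inl=np.abs((P-a[0])@n)<2.5
    if best is None or inl.sum()>best.sum(): best=inl
c=P[best].mean(0);n=np.linalg.svd(P[best]-c,full_matrices=0)[2][2];n*=np.sign(n[2])
print('lid n',n,'c',c,best.sum(),len(P),'rms',np.std((P[best]-c)@n), 'tilt',np.arccos(n[2]))
L=P[best]
mk=np.zeros((480,640),np.uint8); mk[tuple(idx[best].T)]=255
cv2.imwrite('pics/lid.png',cv2.resize(mk[110:290,240:440],None,fx=3,fy=3))
# box rect in plane xy
r=cv2.minAreaRect(L[:,:2].astype(np.float32)); print('rect',r); print(cv2.boxPoints(r))
# top surface
t=(np.abs(W[...,2]-229)<4); t[:120]=0;t[185:]=0;t[:,:255]=0;t[:,400:]=0
T=W[t]; r2=cv2.minAreaRect(T[:,:2].astype(np.float32)); print('toprect',r2,cv2.boxPoints(r2),T[:,2].mean())
# bar
h=(W-c)@n
b=(h>38)&(h<75)&(hsv[...,2]<150); b[:190]=0;b[240:]=0;b[:,:310]=0;b[:,390:]=0
B=W[b];print('bar',len(B),B.mean(0),'h',np.percentile(h[b],[5,50,95]))
rb=cv2.minAreaRect(np.argwhere(b)[:,::-1].astype(np.float32));print(rb)
e=np.linalg.svd(B-B.mean(0),full_matrices=0)[2][0];print('dir',e,np.ptp((B-B.mean(0))@e))
E
python3 fit.py
```

```text
lid n [0.2820247  0.07218309 0.95668786] c [620.23197787 -32.99119371 260.67741348] 3800 6902 rms 1.331617947135305 tilt 0.2953928071359246
rect ((646.6702270507812, -8.565383911132812), (257.41259765625, 260.40802001953125), 14.9754638671875)
[[ 488.6898    83.95805]
 [ 555.9807  -167.60562]
 [ 804.65063 -101.08882]
 [ 737.35974  150.47485]]
toprect ((759.1351928710938, 5.673431396484375), (141.0009765625, 314.2869873046875), 14.300365447998047) [[ 652.00397  140.53372]
 [ 729.63446 -164.01483]
 [ 866.2664  -129.18686]
 [ 788.6359   175.3617 ]] 229.14071696056484
bar 343 [582.20097228 -46.04222496 330.77101706] h [45.54712584 56.39434599 61.42155925]
((343.15386962890625, 219.76922607421875), (9.021340370178223, 41.18438720703125), 78.69007110595703)
dir [-0.20018213  0.97972554 -0.00806081] 98.00020321849354
```

View pics/lid.png

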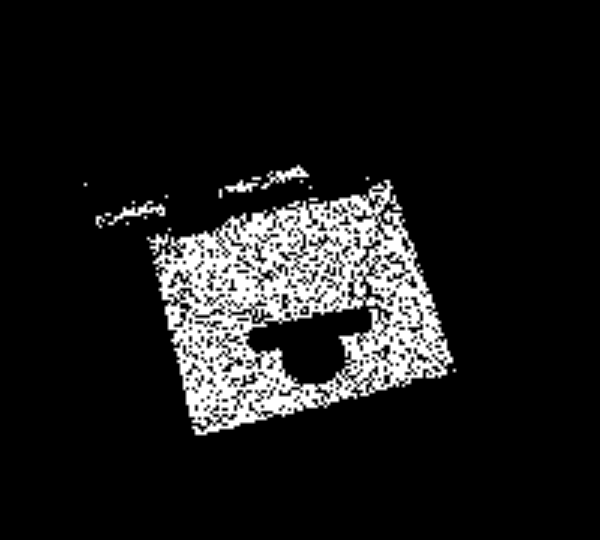

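```bash
cat >> fit.py <<'E'
print('-----')
yaw=np.radians(14.35); ux=np.array([np.cos(yaw),np.sin(yaw),0]); uy=np.array([-np.sin(yaw),np.cos(yaw),0])
def edges(Q,dirn,other,lo,hi,q):  # median of extreme over bins of other
    o=Q@other; r=[]
    for a in np.arange(lo,hi,6):
        s=Q[(o>=a)&(o<a+6)]@dirn
        if len(s)>5: r.append(np.percentile(s,q))
    return np.median(r),np.std(r),len(r)
lu=L@ux; print('lid u range',lu.min(),lu.max())
# lid: side edges using rows u in 520..620
for q in (1,99): print('lid v edge',q,edges(L,uy,ux,520,640,q))
print('lid free edge',edges(L,ux,uy,-250,-80,1))
B2=B[h[b]>52]
print('bar u,v,z',B2@ux@np.ones(len(B2))/len(B2), np.percentile(B2@uy,[1,99]),np.percentile(B2@ux,[2,98]),B2[:,2].mean())
for q in (2,98):print('top v edge',edges(T,uy,ux,760,850,q))
print('top back',edges(T,ux,uy,-300,60,98), 'vrange',np.percentile(T@uy,[1,50,99]))
E
python3 fit.py | sed -n '/-----/,$p'
python3 - <<'E'
from h import *
d=np.load('pics/side0.npy'); im=cv2.imread('pics/side0.png'); W=cloud('side',d)
cv2.imwrite('pics/sz.png',cv2.resize(im[130:320,180:400],None,fx=3,fy=3,interpolation=2))
yaw=np.radians(14.35); ux=np.array([np.cos(yaw),np.sin(yaw),0]); uy=np.array([-np.sin(yaw),np.cos(yaw),0])
g=W[...,2].copy(); t=np.abs(g-229)<4; t[:140]=0;t[300:]=0;t[:,:200]=0;t[:,360:]=0
T=W[t];print(np.percentile(T@ux,[1,50,99]),np.percentile(T@uy,[1,50,99]))
b=(im.max(-1)<70)&(g>280); b[:160]=0;b[200:]=0;b[:,:300]=0;b[:,335:]=0
B=W[b];print(len(B),B.mean(0),np.percentile(B@ux,[2,50,98]),np.percentile(B@uy,[2,98]),np.percentile(B[:,2],[2,50,98]))
E
```

```text
-----
lid u range 495.8724644960489 751.6483883789217
lid v edge 1 (np.float64(-296.07281830784996), np.float64(1.3960116849075481), 20)
lid v edge 99 (np.float64(-82.05032615834668), np.float64(1.8016424842336702), 20)
lid free edge (np.float64(499.20703388281737), np.float64(0.7610132713844323), 29)
bar u,v,z 554.3033022477595 [-236.83321058 -141.53048113] [544.99199479 563.33209665] 332.3381064836806
top v edge (np.float64(-332.744561582557), np.float64(47.44283680848278), 8)
top v edge (np.float64(-43.695472740398664), np.float64(1.8562655819409222), 8)
top back (np.float64(803.4716932356425), np.float64(34.36347643737278), 44) vrange [-336.38131241 -207.07167551  -41.40457027]
[652.36978328 730.63694516 805.66718857] [-333.59441278 -175.18138884   54.4663767 ]
209 [573.27274562 -32.48289387 329.92261007] [539.86324546 548.83844673 558.85523614] [-227.43958825 -136.29003058] [291.66699714 329.30628082 336.72332975]
```

View pics/sz.png

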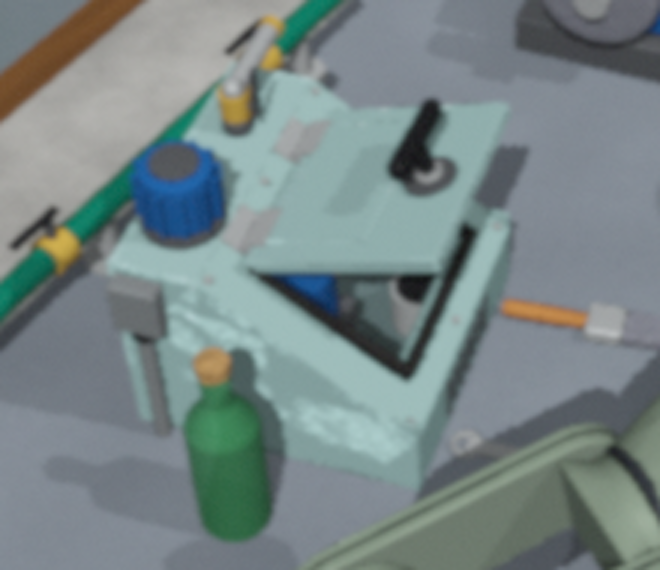

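```bash
cat >> h.py <<'E'
yaw=np.radians(14.35); ux=np.array([np.cos(yaw),np.sin(yaw),0]); uy=np.array([-np.sin(yaw),np.cos(yaw),0])
H=692*ux-189*uy+np.array([0,0,223.])
Rz=lambda a:np.array([[np.cos(a),-np.sin(a),0],[np.sin(a),np.cos(a),0],[0,0,1]])
Ry=lambda a:np.array([[np.cos(a),0,np.sin(a)],[0,1,0],[-np.sin(a),0,np.cos(a)]])
def hatch(th): return Rz(yaw)@Ry(th-0.611)
def pose(th,turn=0.,height=52.,s=1,tip=6.,tilt=None):
    """TCP pose with the point `tip` ahead of TCP at `height` above hatch mid-plane on turning axis"""
    R=hatch(th); p=H+R@np.array([-163,0,height])
    G=(R if tilt is None else hatch(tilt))@Rz(-turn)          # grip frame
    Rt=np.column_stack([s*G[:,1],s*G[:,0],-G[:,2]])           # x=s*gy,y=s*gx,z=-gz
    return p-Rt[:,2]*tip,Rt
E
python3 - <<'E'
from h import *
print(np.linalg.det(pose(.5)[1]))
for s in (1,-1):
  print('s',s)
  for th in (.92,.5,.07): print('push',th,np.round(ctrl.solve_ik(*pose(th,0,62,s,25)) if ctrl.solve_ik(*pose(th,0,62,s,25)) is not None else np.nan,2))
  for a in np.arange(0,3.2,.45):
    q=ctrl.solve_ik(*pose(0.015,a,52,s)); print('turn',round(a,2),None if q is None else np.round(q,2))
E
```

```text
1.0
s 1
push 0.92 [-0.16  0.38  1.14 -0.13  1.9  -0.43]
push 0.5 [-0.28  0.07  1.63  0.06  1.35 -0.54]
push 0.07 [-0.45 -0.07  2.03  0.47  0.82 -0.96]
turn 0.0 [-0.44  0.    2.06  0.6   0.69 -1.09]
turn 0.45 [-0.44  0.    2.06  0.6   0.69 -0.64]
turn 0.9 [-0.44  0.    2.06  0.6   0.69 -0.19]
turn 1.35 [-0.44  0.    2.06  0.6   0.69  0.26]
turn 1.8 [-0.44  0.    2.06  0.6   0.69  0.71]
turn 2.25 [-0.44  0.    2.06  0.6   0.69  1.16]
turn 2.7 [-0.44  0.    2.06  0.6   0.69  1.61]
turn 3.15 [-0.44  0.    2.06  0.6   0.69  2.06]
s -1
push 0.92 [-0.16  0.38  1.14 -0.13  1.9   2.71]
push 0.5 [-0.28  0.07  1.63  0.06  1.35  2.6 ]
push 0.07 [-0.45 -0.07  2.03  0.47  0.82  2.18]
turn 0.0 [-0.44  0.    2.06  0.6   0.69  2.06]
turn 0.45 [-0.44  0.    2.06  0.6   0.69  2.51]
turn 0.9 None
turn 1.35 None
turn 1.8 [-0.44  0.    2.06  0.6   0.69 -2.43]
turn 2.25 [-0.44  0.    2.06  0.6   0.69 -1.98]
turn 2.7 [-0.44  0.    2.06  0.6   0.69 -1.53]
turn 3.15 [-0.44  0.    2.06  0.6   0.69 -1.08]
```

```bash
python3 - <<'E'
from h import *
s=sensors.read_state()
ctrl.move_l(s['eef_pos']+[0,0,190],vel=250)
ctrl.gripper_to(0,force=60)
ctrl.move_ptp(*pose(.92,0,62+70,1,25))
s=sensors.read_state(); p,d=optics.grab_frame('wrist'); cv2.imwrite('pics/w1.png',p[:,:,::-1]); W=cloud('wrist',d)
np.save('pics/w1.npy',W)
print(s['t'],s['eef_pos'],s['force'],s['grip_width'],ctrl.tcp_to_tips, pose(.92,0,62+70,1,25)[0])
E
```

```text
4.275 [613.0498797  -36.98618204 422.47902401] [-0.171916    0.54141635  0.31004635] 0.07887631591593815 25.0 [613.07186067 -38.24679101 422.13349244]
```

View pics/w1.png

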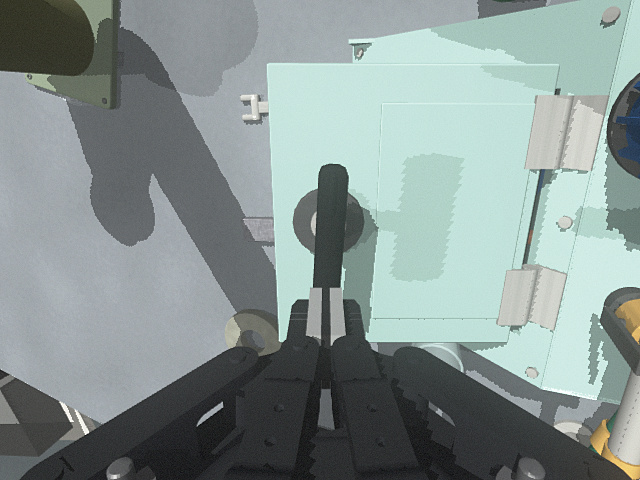

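The wrist view shows the closed fingertips near (327,315), over the bar, which runs from (332,165) to (332,300). The lid edges line up with the image, so the yaw is right. I'll push the hatch down now, keeping the fingertips on top of the bar.

```bash
python3 - <<'E'
from h import *
p,R=pose(.92,0,62-15,1,25)
hit=ctrl.move_l(p,R,vel=40,threshold=3)
s=sensors.read_state()
n=hatch(.92)[:,2]; tip=s['eef_pos']+25*s['eef_rot'][:,2]
print('hit',hit,s['t'],'height above midplane',(tip-H)@n, s['force'])
for th in (.8,.65,.5,.36,.24,.15):
    p,R=pose(th,0,61,1,25)
    ctrl.move_l(p,R,vel=90)
    s=sensors.read_state(); print(th,round(s['t'],2),np.round(s['force'],1), np.round(s['force']@hatch(th)[:,2],1), np.round(s['eef_pos']-p,1))
p,d=optics.grab_frame('side'); cv2.imwrite('pics/s2.png',cv2.resize(p[130:320,180:400,::-1],None,fx=3,fy=3))
E
```

```text
hit False 6.6 height above midplane 46.999652631949964 [ 0.23304356 -0.23095503  1.07584542]
0.8 6.88 [0.2 0.1 0.8] 0.8 [-0.7 -0.2  0.4]
0.65 7.33 [-0.4  0.4  0.1] 0.0 [ 0.5 -0.   0.3]
0.5 7.79 [-0.6  0.4  0.3] 0.3 [ 0.8 -0.1  0.6]
0.36 8.22 [ 0.1 -0.4  0.6] 0.5 [ 0.9 -0.2  0.8]
0.24 8.62 [0.2 0.  0.6] 0.5 [ 0.8 -0.2  0.9]
0.15 8.95 [-0.6  0.1  0.5] 0.7 [ 0.6 -0.2  0.8]
```

View pics/s2.png

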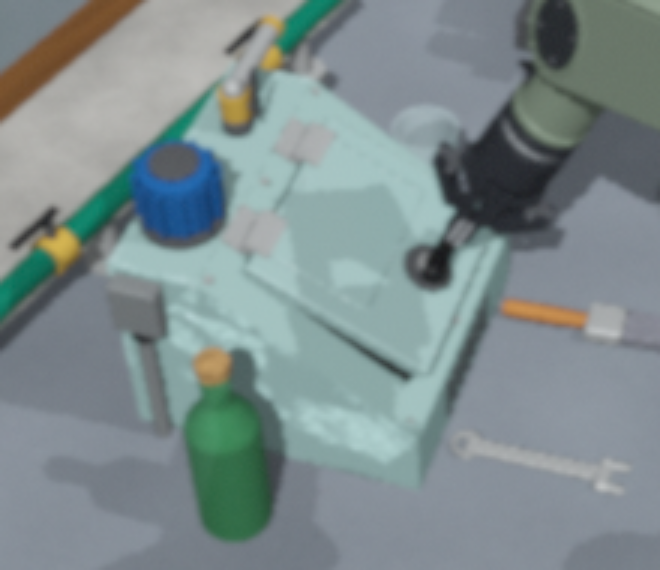

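```bash
python3 - <<'E'
from h import *
for th in (.11,.085,.07,.06):
    p,R=pose(th,0,61,1,25)
    ctrl.move_l(p,R,vel=30)
    s=sensors.read_state(); print(th,round(s['t'],2),np.round(s['force'],1), np.round(s['force']@hatch(th)[:,2],1), np.round(s['eef_pos']-p,1))
# back off along the axis
p,R=pose(.06,0,61+75,1,25); ctrl.move_l(p,R,vel=150)
s=sensors.read_state(); print(s['t'],s['force'])
p,d=optics.grab_frame('wrist'); cv2.imwrite('pics/w3.png',p[:,:,::-1]); W=cloud('wrist',d); np.save('pics/w3.npy',W)
p,d=optics.grab_frame('side'); cv2.imwrite('pics/s3.png',cv2.resize(p[130:320,180:400,::-1],None,fx=3,fy=3)); np.save('pics/s3d.npy',d)
p,d=optics.grab_frame('top'); np.save('pics/t3d.npy',d); cv2.imwrite('pics/t3.png',p[:,:,::-1])
E
```

```text
0.11 9.39 [ 0.2  0.7 -0.3] -0.4 [ 0.4 -0.1  0.5]
0.085 9.69 [0.4 0.7 0.5] 0.1 [-0.1  0.  -0. ]
0.07 9.94 [-0.   0.1  0.3] 0.3 [-0.1  0.  -0. ]
0.06 10.19 [ 0.4 -0.1  0.2] -0.1 [ 0.1 -0.1  0.1]
10.8417 [ 0.11608413 -0.04369319 -0.37419084]
```

View pics/w3.png

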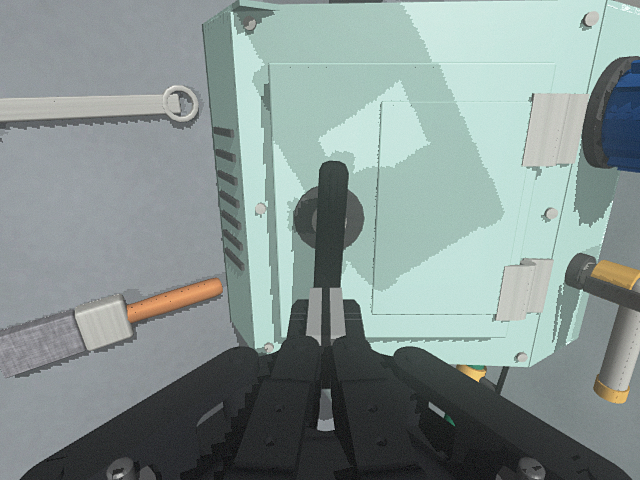

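View pics/s3.png

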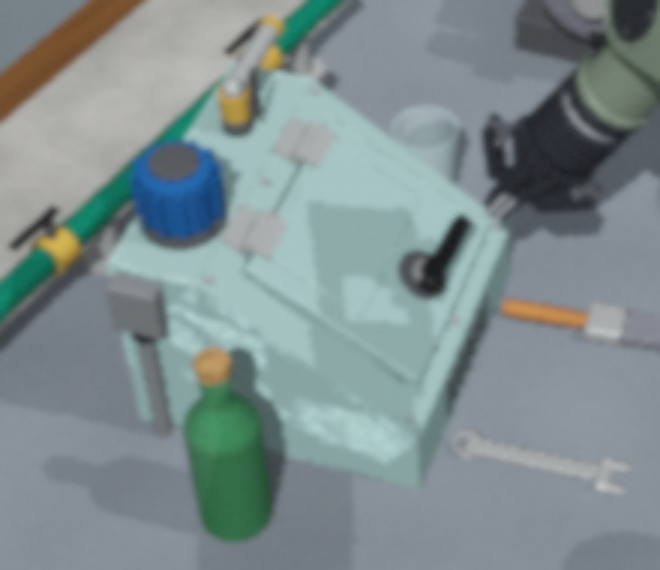

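The hatch is resting on or near its gasket and the bar looks unturned. I'll measure the plane and the bar from the wrist depth.

```bash
python3 - <<'E'
from h import *
W=np.load('pics/w3.npy')
def plane(Q):
    for _ in range(4):
        c=Q.mean(0);n=np.linalg.svd(Q-c,full_matrices=0)[2][2];n*=np.sign(n[2]);r=np.abs((Q-c)@n);Q=Q[r<max(1.5,2*np.median(r))]
    return c,n
c,n=plane(W[100:300,385:500].reshape(-1,3)); 
c2,n2=plane(W[80:180,275:300].reshape(-1,3))
cf,nf=plane(np.vstack([W[20:50,290:500].reshape(-1,3),W[345:355,290:500].reshape(-1,3)]))
for nn,cc in((n,c),(nf,cf)): print(np.round(nn,3),'theta',np.arctan2(nn@ux,nn[2])+.611,'yaw',np.arctan2(nn@uy,-nn@ux),'hinge dist',(H-cc)@nn)
print('lid vs frame angle',np.arctan2(np.cross(nf,n)@uy,nf@n))
h=(W-c)@n; b=(h>50)&(h<66); b[:150]=0;b[285:]=0;b[:,:300]=0;b[:,360:]=0
B=W[b]; R=hatch(.06); q=(B-H)@R; print(len(B),'bar in hatch frame med',np.median(q,0),'x',np.percentile(q[:,0],[2,98]),'y',np.percentile(q[:,1],[2,98]))
k=np.polyfit(q[:,1],q[:,0],1);print('bar slope',k, 'x at y0',k[1])
E
```

```text
[-0.503 -0.129  0.855] theta 0.06542028553592538 yaw -0.0005397402603882213 hinge dist -3.4339575590163935
[0.464 0.421 0.779] theta 1.229019139708197 yaw 2.6557340307912893 hinge dist 70.19325067482221
lid vs frame angle -1.1636775484328334
3345 bar in hatch frame med [-161.01416444   13.53188249   59.29485196] x [-170.02853156 -151.81191229] y [-26.9339843   47.93883116]
bar slope [ 5.1464097e-02 -1.6151416e+02] x at y0 -161.51416029921114
```

```bash
sed -i 's/np.array(\[-163,0,height\])/np.array([-162,0,height])/' h.py; python3 - <<'E'
from h import *
ctrl.gripper_to(46,force=80)
p,R=pose(.065,.05,51+60); ctrl.move_l(p,R,vel=100)
p,R=pose(.065,.05,51); hit=ctrl.move_l(p,R,vel=60,threshold=6)
s=sensors.read_state(); print(hit,s['t'],s['force'],s['eef_pos']-p)
ctrl.gripper_to(10,force=80)
s=sensors.read_state(); print(s['grip_width'],s['t'],s['force'],s['wrist_torque'])
p,d=optics.grab_frame('wrist'); cv2.imwrite('pics/w4.png',p[:,:,::-1])
E
```

```text
False 13.225 [-0.32210001  1.08963717 -0.17663942] [ 0.19581881 -0.13832951  0.40321991]
16.745928884247263 13.5917 [-1.57622682  0.59134129  3.28498007] [ 0.09431356  0.15931607 -0.06271561]
```

View pics/w4.png

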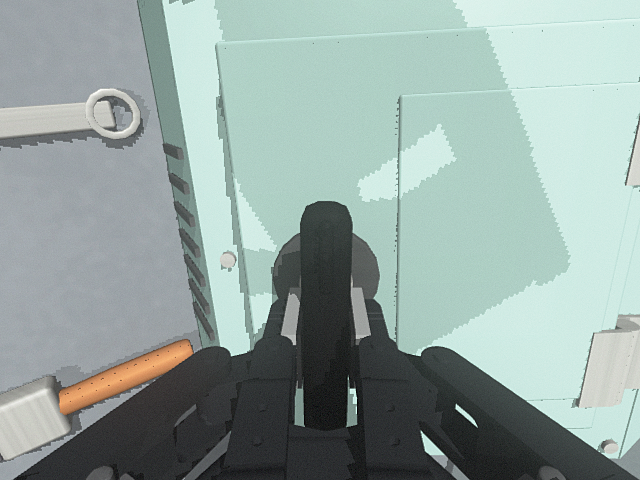

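The bar is held between the pads, from (325,205) to (325,430). Next I'll press along the hinge arc and watch the axial force.

```bash
python3 - <<'E'
from h import *
for th in (.05,.04,.03,.02,.012,.006):
    p,R=pose(th,.05,51); ctrl.move_l(p,R,vel=20); ctrl.hold(.15)
    s=sensors.read_state(); n=hatch(th)[:,2]; e=s['eef_pos']-p
    print(th,round(s['t'],2),'F',np.round(s['force']@hatch(th),1),'err',np.round(e@hatch(th),1),np.round(s['wrist_torque']@hatch(th),2),round(s['grip_width'],1))
    if abs(s['force']@n)>24: break
E
```

```text
0.05 14.07 F [1.  0.4 3.5] err [ 0.6 -0.2  0.3] [ 0.11 -0.06 -0.1 ] 16.5
0.04 14.47 F [0.6 1.5 5.1] err [ 0.6 -0.2  0.4] [ 0.14  0.04 -0.1 ] 16.3
0.03 14.87 F [1.2 2.4 6.6] err [ 0.7 -0.3  0.5] [ 0.19  0.04 -0.09] 16.7
0.02 15.27 F [1.1 1.6 9.7] err [ 0.7 -0.3  0.7] [ 0.19  0.23 -0.07] 16.5
0.012 15.67 F [ 0.8  1.5 12.4] err [ 0.8 -0.3  0.8] [ 0.24  0.38 -0.07] 16.8
0.006 16.07 F [-0.6  1.1 15.3] err [ 0.8 -0.2  1. ] [ 0.34  0.56 -0.14] 16.6
```

```bash
python3 - <<'E'
from h import *
for th in (0,-.005,-.010,-.015):
    p,R=pose(th,.05,51); ctrl.move_l(p,R,vel=20); ctrl.hold(.15)
    s=sensors.read_state(); n=hatch(th)[:,2]; e=s['eef_pos']-p
    F=s['force']@hatch(th)
    print(th,round(s['t'],2),'F',np.round(F,1),'err',np.round(e@hatch(th),1),np.round(s['wrist_torque']@hatch(th),2),round(s['grip_width'],1))
    if F[2]>20.5: break
E
```

```text
0 16.47 F [-1.2  2.5 17.7] err [ 0.8 -0.2  1.1] [ 0.3   0.67 -0.11] 16.5
-0.005 16.87 F [-2.4  3.6 26.6] err [ 1.1 -0.3  1.7] [ 0.46  1.17 -0.1 ] 16.7
```

Force rose from 17.7 to 26.6 N in the last step, so the hatch is now metal to metal. I'll ease off slightly and turn using joint 6.

```bash
python3 - <<'E'
from h import *
p,R=pose(-.003,.05,51); ctrl.move_l(p,R,vel=20)
q0=np.array(ctrl.solve_ik(p,R)); print(np.round(q0,2))
for a in (.15,.4,.65,.9,1.2,1.5,1.7):
    q=q0.copy(); q[5]+=a; ctrl.set_joints(q); ctrl.hold(.1)
    s=sensors.read_state(); print(a,round(s['t'],2),'F',np.round(s['force']@hatch(0),1),'tq',np.round(s['wrist_torque']@hatch(0),2),round(s['q'][5]-q[5],3),round(s['grip_width'],1))
    if abs(s['wrist_torque']@hatch(0)[:,2])>2: break
np.save('q0.npy',q0)
p,d=optics.grab_frame('wrist'); cv2.imwrite('pics/w5.png',p[:,:,::-1])
E
```

```text
[-0.45  0.01  2.06  0.64  0.67 -1.07]
0.15 17.48 F [-1.1  2.6 22.6] tq [ 0.44  0.94 -0.17] 0.0 16.4
0.4 17.93 F [-1.1  2.4 23.7] tq [ 0.47  1.04 -0.12] 0.0 16.5
0.65 18.38 F [-2.3  2.8 23.8] tq [ 0.57  1.   -0.15] 0.0 16.6
0.9 18.83 F [-3.6  2.1 24. ] tq [ 0.61  0.98 -0.16] 0.0 16.7
1.2 19.32 F [-2.4  3.1 25.3] tq [ 0.7   0.83 -0.09] 0.0 16.6
1.5 19.82 F [-1.6  3.9 24. ] tq [ 0.73  0.84 -0.14] 0.0 16.5
1.7 20.23 F [-2.   3.4 23.7] tq [ 0.74  0.75 -0.16] 0.0 16.5
```

View pics/w5.png

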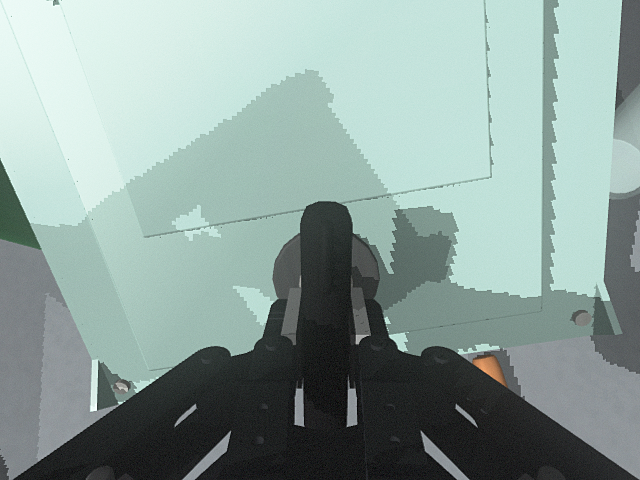

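The bar is turning with the gripper: it still runs down image column 325 while the hatch has rotated about 100° behind it. I'll carry on to the stop.

```bash
python3 - <<'E'
from h import *
q0=np.load('q0.npy')
for a in (2.0,2.3,2.6,2.8,2.95,3.02,3.07,3.11,3.15):
    q=q0.copy(); q[5]+=a; ctrl.set_joints(q); ctrl.hold(.1)
    s=sensors.read_state(); print(a,round(s['t'],2),'F',np.round(s['force']@hatch(0),1),'tq',np.round(s['wrist_torque']@hatch(0),2),round(s['q'][5]-q[5],3),round(s['grip_width'],1))
    if abs(s['wrist_torque']@hatch(0)[:,2])>2: break
ctrl.hold(.3)
E
```

```text
2.0 20.77 F [-2.8  3.6 25.4] tq [ 0.79  0.67 -0.1 ] 0.0 16.8
2.3 21.26 F [-2.2  4.7 23.5] tq [ 0.75  0.68 -0.19] 0.0 16.6
2.6 21.75 F [-1.1  4.7 23.1] tq [ 0.74  0.58 -0.07] -0.0 16.8
2.8 22.16 F [-1.3  5.2 23.1] tq [ 0.82  0.51 -0.18] 0.0 16.5
2.95 22.52 F [-1.1  4.9 23.2] tq [ 0.75  0.46 -0.2 ] -0.0 16.9
3.02 22.88 F [-1.4  5.3 22.3] tq [ 0.78  0.46 -0.08] -0.0 16.5
3.07 23.23 F [-0.4  4.6 23.6] tq [ 0.77  0.47 -0.05] -0.0 16.8
3.11 23.57 F [-0.9  6.1 22. ] tq [0.8  0.34 0.78] -0.003 16.7
3.15 23.93 F [ 0.1  5.9 20.6] tq [0.75 0.22 2.18] -0.006 16.6
```

The stop was felt as torque rising to 2.2 N m at 3.1 rad or more. Now I'll unload, open, back out along the axis and check.

```bash
python3 - <<'E'
from h import *
q0=np.load('q0.npy'); q=q0.copy(); q[5]+=3.10; ctrl.set_joints(q)
s=sensors.read_state(); p=s['eef_pos']; R=s['eef_rot']
ctrl.move_l(pose(0.0,0,51)[0],R,vel=10)
ctrl.gripper_to(46); s=sensors.read_state(); print(s['grip_width'],s['force'])
p=s['eef_pos']-75*R[:,2]; ctrl.move_l(p,R,vel=80)
s=sensors.read_state(); print(s['t'],s['force'])
p,d=optics.grab_frame('wrist'); cv2.imwrite('pics/w6.png',p[:,:,::-1]); np.save('pics/w6.npy',cloud('wrist',d))
s=sensors.read_state(); ctrl.move_l(s['eef_pos']-100*R[:,2],R,vel=150)
s=sensors.read_state(); print(s['t'],s['force'],s['eef_pos'])
p,d=optics.grab_frame('wrist'); cv2.imwrite('pics/w7.png',p[:,:,::-1]); np.save('pics/w7.npy',cloud('wrist',d))
p,d=optics.grab_frame('side'); cv2.imwrite('pics/s7.png',cv2.resize(p[130:320,180:400,::-1],None,fx=3,fy=3))
E
```

```text
46.189304431797446 [ 0.39748744  0.41830424 -0.84654284]
26.2 [-0.66841305  0.35086784 -0.7855064 ]
27.0667 [-0.6037333  -0.09370134 -0.26825933] [458.51570854 -77.32130959 317.48853571]
```

View pics/w7.png

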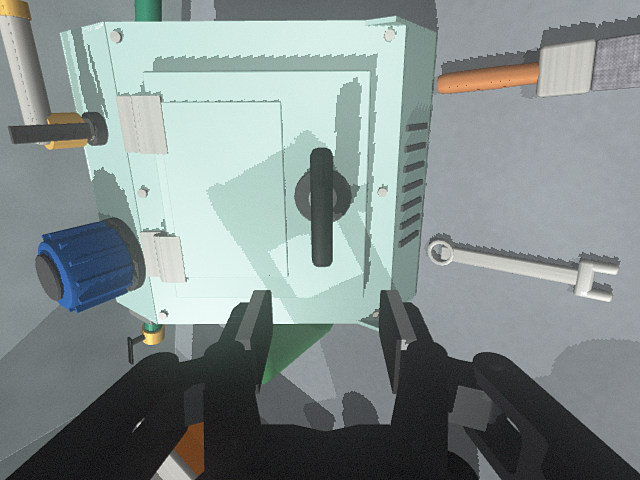

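View pics/s7.png

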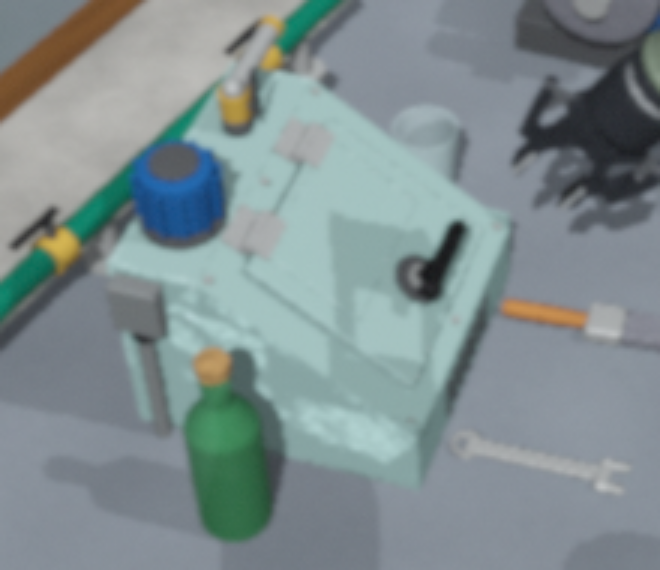

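The hatch sits flush with its frame, and the bar from (321,148) to (321,265) lies square to the hatch. I'll check the angles from depth.

```bash
python3 - <<'E'
from h import *
W=np.load('pics/w7.npy')
def plane(Q):
    for _ in range(5):
        c=Q.mean(0);n=np.linalg.svd(Q-c,full_matrices=0)[2][2];n*=np.sign(n[2]);r=np.abs((Q-c)@n);Q=Q[r<max(1.,2*np.median(r))]
    return c,n,len(Q)
c,n,k=plane(W[110:270,180:275].reshape(-1,3))
f,nf,kf=plane(np.vstack([W[35:55,130:370].reshape(-1,3),W[80:280,378:398].reshape(-1,3)]))
for x in(n,nf): print('theta',np.arctan2(x@ux,x[2])+.611,np.round(x,3))
lf=np.vstack([W[90:140,335:362].reshape(-1,3)]);print('free edge / hinge-side height over frame',np.median((lf-f)@nf),np.median((W[110:270,180:200].reshape(-1,3)-f)@nf),k,kf)
h=(W-c)@n; b=(h>45)&(h<70); b[:140]=0;b[275:]=0;b[:,:300]=0;b[:,345:]=0
q=(W[b]-H)@hatch(0); kk=np.polyfit(q[:,1],q[:,0],1); print('bar slope (turn-pi)',kk,len(q),np.percentile(q[:,1],[2,98]))
E
```

```text
theta 0.00928407353820182 [-0.549 -0.14   0.824]
theta 0.0024392292237028768 [-0.554 -0.139  0.82 ]
free edge / hinge-side height over frame 15.258247929707217 16.572219799366128 11687 6340
bar slope (turn-pi) [-7.07017526e-04 -1.61257121e+02] 2562 [-48.34370513  44.42890609]
```

```bash
python3 - <<'E'
from plant import ctrl,sensors
print(sensors.read_state()['t']); print(ctrl.finish_job())
E
```

```text
27.1667
the job is handed in; nothing more can be done
None
```

The hatch is shut and latched, and I handed the job in at 27.2 s of the 64 s allowed. I pushed it down by the top of the T-bar onto its gasket (about 0.065 rad). Then I gripped the bar and pressed until the hatch met metal, with about 27 N at most. I turned the handle clockwise until the torque rose to 2.2 N m at the stop, let go and backed off about 175 mm.

**Last checks:**
- **Handle:** the bar lies within 0.001 rad of square to the hatch, so it has turned about 3.14 rad.
- **Hatch angle:** depth gave 0.009 rad absolute, or about 0.007 rad relative to the frame. That is within the 0.01 limit, though not by much given the depth noise. The free edge also read no higher than the hinge side. Without the latch, the gasket should have pushed the hatch back to about 0.045 rad, so the pawl is holding.
- **Surroundings:** the robot touches nothing. The bottle, tumbler, spanner and brush look unmoved in the images. I didn't re-check the jar, mug and ring afterwards, but the arm made no contact near them.

**Checks that disagreed:**
- **First push:** the force check never triggered at its 3 N threshold, so I confirmed the hatch was moving from the pictures.
- **Frame plane:** my first fit of the frame plane was spoiled by a bad image region, so I ignored it.

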